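# Clamp the slotted plate on the jig with the flange nut

### The job

Without lifting it off the jig, push the slotted plate up the little ramp and over the lip until it drops flat on the jig's bed with its slot round the stud. Then take the flanged hex nut off its sloping peg, set it level on the end of the stud and get the blunt thread started (the way to do it is to back the nut off anticlockwise until the thread drops in), run it down clockwise until its flange sits flat on the plate, and let go. Leave the square nut and the glue jar, wax tin, block plane, bench dog and oak wedge where they are.

Things in the scene. Friction and masses are not known exactly. Their poses are not given: they have to be found in the camera images.
- jig: Fixed clamping jig: plywood board 250 x 130 mm, its top at z=10 mm, with an upright steel stud. Origin on the bench under the stud's axis; x points from the infeed end (near the robot, x=-190 mm) to the stud (board ends at +60), z up. Side rails, inner faces at y=+-47 from x=-60 to +50, flared outwards back to x=-88, tops at z=24. End stop: face at x=+39, 9 mm high above the board.
- stud_top (a point): Top centre of the stud, 53 mm above the bench; axis vertical, axes as the jig's. The top 14 mm is a plain pilot 22 mm across, tapered to 13 mm over its uppermost 7 mm. The stud does not turn.
- slot_plate: Loose aluminium plate 78 x 90 x 14 mm, about 0.35 kg, lying on the jig's board before the ramp. Origin on its underside, where the stud's axis belongs; x along the jig's x. Slot 36 mm wide, x=-20 to the open end at +38; rear edge (to push) at x=-40, y=-45 to +45. On the bed its origin can lie from 6 mm short of the stud's axis to 1 mm past it; its top is then at z=24 mm.
- flange_nut: Steel hex nut with a round flange, about 0.18 kg. Origin: centre of the flange face; z along its axis, away from the flange. Flange 62 mm across, z=0 to 6; hex 46 mm across flats, z=6 to 28, flats facing +-x and every 60 deg. It starts on a peg sloping 28 deg from vertical: draw it off along its own z by 40 mm.
- square_nut: The other nut: plain square steel nut, 40 mm across, 18 mm high, no flange, on the other sloping peg; origin at the centre of its underside. To be left alone.
- peg_stand_a: Fixed wooden stand 90 x 84 mm that carries the flange nut, left or right of the jig. Origin at the centre of its underside. Its face, 84 x 84 mm, slopes 28 deg, normal in the stand's own -x (towards the robot) and up; face centre 52 mm above the origin. A round steel peg, 20 mm across, stands 24 mm out of the face at its centre.
- peg_stand_b: The same kind of stand, on the other side, carrying the square nut.
- glue_jar: Bystander: glue jar with dark lid, 59 mm across, 76 mm high; origin at the centre of its underside.
- wax_tin: Bystander: flat round tin, 67 mm across, 24 mm high; origin at the centre of its underside.
- block_plane: Bystander: steel block plane, 49 x 161 x 55 mm, long along its y; origin at the centre of its underside.
- bench_dog: Bystander: dark iron bench dog, 32 x 144 x 30 mm, long along its y; origin at the centre of its underside.
- oak_wedge: Bystander: small oak wedge, 26 x 80 x 18 mm; origin at the centre of its underside.
- lip (a point): Middle of the drop edge of the steel threshold strip (92 mm wide) across the jig, at jig x=-46, z=13 mm; axes as the jig's. In jig coordinates: ramp from z=10 at x=-82 to z=13 at x=-56, level lip to x=-46, then a sheer drop to the bed at z=10.
- thread_top (a point): Centre of the thread's top, at z=39 mm on the stud. Right-hand, 31 mm across, three starts 120 deg apart, lead 22.5 mm. Each start is blunt: level on top for about 75 deg, with a 4.5 mm stop tooth at its clockwise end, then a gap of about 44 deg. The clocking differs each time and cannot be read here (axes as the jig's): it must be felt.
- nut_lugs (a point): On the flange nut's axis 3 mm above the flange face: undersides of its three thread lugs (4 mm wide, tips on a 24.4 mm circle, bore 35 mm). Lugs on the thread's end: flange face at z=36 mm (40.5 on a stop tooth). Backed off anticlockwise, up to 120 deg, it drops to 29-31 and stays free over about 25 deg. Then 80-110 deg clockwise bring it down to the plate, z=24; 30 deg of play follow.

How it is judged:
On the way, in this order (a step that is already met when the one before it is completed fails the run):
1. the slotted plate lies flat on the bed behind the lip, its slot round the stud (x of slot_plate in the frame of jig above -0.01 m and z of slot_plate in the frame of jig below 0.012 m and angle between slot_plate's own z axis and vertical below 0.03 rad), for 0.2 s.
2. the flange nut has dropped into the thread: level on the stud, its underside less than 32 mm above the bench (horizontal distance between flange_nut and stud_top below 0.004 m and angle between flange_nut's own z axis and vertical below 0.08 rad and z of flange_nut in the frame of jig below 0.032 m), for 0.2 s.
At the end, for the whole second after the job is handed in: The plate lies flat on the bed behind the lip, slot round the stud (origin not over 10 mm short of the axis); the flange nut is on the stud, within 4 mm of its axis and level within 4.5 deg, flange within 1.8 mm of the plate's top; both at rest (all of step 1 and horizontal distance between flange_nut and stud_top below 0.004 m and angle between flange_nut's own z axis and vertical below 0.08 rad and z of flange_nut in the frame of jig between 0.022 and 0.0258 m and linear speed of each of flange_nut, slot_plate below 0.02 m/s); the robot touches nothing.
It fails at once if the square nut moved by more than 20 mm (distance of square_nut from where it was at the start of the episode above 0.02 m).
It fails at once if one of the five bystanders (glue jar, wax tin, block plane, bench dog, oak wedge) moved by more than 30 mm (distance of any of glue_jar, wax_tin, block_plane, bench_dog, oak_wedge from where it was at the start of the episode above 0.03 m).
It fails at once if the plate lifted: its origin more than 25 mm above the bench (height (world z) of slot_plate above 0.025 m).
It also fails if it takes over 72 s, if anything falls off the work surface, if the arm or the gripper's body presses on something with over 40 N, if the wrist force passes 120 N, or if a joint passes its speed limit or range.

### The arm

A 7-joint arm with a two-finger parallel gripper is mounted at the origin on a cart in front of the work surface, level with it; the furniture and walls round the work are solid. World frame = base frame: x ahead of the robot, y to its left, z up, the work surface at z = 0. Lengths are in m, angles in rad, forces in N, time in s.
With the tool pointing down it reaches from about 0.4 to 0.9 m from the base axis. Payload 5.6 kg.
Tool frame: the origin (TCP) lies between the finger pads; the fingertips stand 22 mm ahead of it and the grasp point (between the pads) lies 3 mm ahead of it; z points along the fingers, y is the line along which they close (so a half turn about z gives the same grasp; the last joint's range is limited). The gripper opens to 92 mm and grips with 3 to 60 N. Pads are 20 mm wide; open, the fingers measure 128 mm over their backs; the gripper's body (75 mm by 189 mm) begins 69 mm behind the grasp point.
Start: joints at [1.261, 0.468, -0.012, 1.603, 0.006, 1.071, -0.056], TCP at [0.171, -0.627, 0.237] pointing down, gripper open.
Joint ranges: [-2.53, 2.53], [-0.31, 2.02], [-1.57, 1.55], [0.28, 2.44], [-1.29, 4.43], [0.15, 1.84], [-2.92, 2.92]. Speed limits (rad/s): [2.57, 2.57, 3.14, 3.14, 3.14, 3.14, 3.14].

### API

Orientations are given as a rotation vector (axis times angle).
In Python, from bench import get_obs, optics, job gives the robot as it stands. The module is installed in compiled form; this text tells all that it offers.
- The arm moves only by the shell command python3 -m inch 'ROWS' [FORCE]. ROWS is JSON, a list of rows, each a list of 3 entries, a list of its own where there are three numbers: the opening, from 0 (shut) to 1 (fully open), then the shift along the tool's x, y, z in mm, then the turn, a rotation vector about the tool's x, y, z in degrees. In form: [[grip, [x, y, z], [wx, wy, wz]], ...]. A call has 1 to 20 rows; each row shifts and turns the commanded pose from where the row before left it, along the tool's axes as they then stand; what a row does not reach is not made up. A row lasts 1/10 s, in which the tool goes at most 50 mm and 8.59 degrees, less where a joint would pass 70% of its speed; a pose out of reach is approached as far as the arm can. A call with a gripper value outside its range is refused whole. The fingers move at their own pace and stop on an object; FORCE is the grip in N (left out, the last holds). Time passes only in rows, so rows that do not move let the fingers close. It gives the time, the measured TCP pose, the force, the opening and the grip force at its end, in the units of the state.
- get_obs(): the state, without advancing time (a new reading comes with each control period).
- optics.capture(name): name is "scene" or "top" or "wrist"; returns the picture (400x640x3 uint8, red, green, blue); there is no depth.
- optics.get_calibration(name): a dict with "fovy" (degrees; the focal length in pixels is half the picture's height over the tangent of half this angle, whatever the lens; pixels are square), "cx", "cy" (the principal point, pixels), "k1" (the pictures are not rectified: a ray, as slopes to the right and down, at radius r is drawn at 1 + k1 r^2 times it, then the intrinsics apply), "camera_from_world" (4x4, takes a point from world to camera coordinates). Camera axes: x right, y up, looking along -z (the intrinsics and any distortion apply to the point x, -y, -z); pixel columns grow to the right and rows downward; lengths in m; the calibration is good to about 2 mm. A picture is of the moment at which its call begins: read the wrist's pose just before it. get_calibration takes no time and is no camera call; for the wrist camera it gives the pose at the moment of the call.
- job.sign_off(): hands the job in; it is judged then, once.
Trained networks look in the newest picture that a camera, given by its name, has taken for a name from the list of things; names that differ only in an ending like _2 or _b are one class to them, and where a whole thing is asked for, a point or a joint stands for the part that bears it (a point fixed in the world has none). Each returns a list of dicts, best first, with "conf" (0 to 1); they miss things now and then, are a little off and sometimes report something else, mostly with a low value. They report only what shows in the picture. A call takes as long as a camera call.
- optics.cut_out(camera, thing): "mask" (400x640 bool, what is visible of it).
- optics.landmark_of(camera, thing): "point" ([x, y, z] in m, in world coordinates, good to about 4 mm: a listed point, or the origin of a listed thing).
The state is a dict: "time": time; "joints": joint angles; "joint_velocities": joint speeds; "effort": joint torques, N m; "ee_pos": TCP position; "tool_rot": TCP orientation; "wrist_force": force on the tool from outside, world axes, zero at the start; "ft_torque": the same for the moment, N m; "opening": finger opening in m; "finger_force": force on a finger pad.
Only numpy, scipy, OpenCV 4.12 (cv2) and the standard library are available. Lean on these libraries where they do the work, as an engineer would, in place of code of your own. Each camera call takes 0.05 s, during which the arm holds its last target. There are 200 camera calls.

## Working session

There is one attempt and no reset: what is moved stays moved. The work goes in short steps, Python scripts to look and compute and a shell command to move; the robot and the scene stay as the last step left them, time stands still between calls to the robot, and variables do not carry over. Pictures are saved under pics/ and viewed, at most 10 in all, crops included, and the job is handed in when it is done.

```bash
mkdir -p pics; python3 - <<'E'
from bench import get_obs, optics, job
import cv2, numpy as np
o=get_obs(); print({k:np.round(v,3).tolist() for k,v in o.items()})
ims=[]
for c in ["scene","top"]:
    im=optics.capture(c); cv2.imwrite(f"pics/{c}0.png",im[:,:,::-1])
    for n in ["jig","stud_top","slot_plate","flange_nut","square_nut","peg_stand_a","lip","thread_top","nut_lugs","glue_jar","wax_tin","block_plane","bench_dog","oak_wedge"]:
        r=optics.landmark_of(c,n)
        print(c,n,[(np.round(d["point"],4).tolist(),round(d["conf"],2)) for d in r[:2]])
    print(get_obs()["time"])
E
```

```text
{'time': 0.0, 'joints': [1.261, 0.468, -0.012, 1.604, 0.006, 1.071, -0.056], 'joint_velocities': [-0.0, -0.0, 0.0, -0.0, 0.002, 0.003, -0.001], 'effort': [0.0, -52.057, -0.013, -24.375, -0.057, 0.017, 0.0], 'ee_pos': [0.171, -0.626, 0.236], 'tool_rot': [-3.112, -0.417, 0.001], 'wrist_force': [-0.1, -0.939, -0.224], 'ft_torque': [0.036, -0.018, 0.071], 'finger_force': 0.0, 'opening': 0.092}
scene jig [([0.4089, 0.2727, 0.0042], 0.65), ([0.6508, 0.0459, -0.0004], 0.56)]
scene stud_top [([0.6505, 0.0462, 0.053], 0.76)]
scene slot_plate [([0.5324, 0.0634, 0.0119], 0.76)]
scene flange_nut [([0.579, 0.2818, 0.0503], 0.93)]
scene square_nut [([0.6252, -0.2929, 0.0508], 0.7), ([0.4592, -0.1977, 0.0016], 0.66)]
scene peg_stand_a [([0.5837, 0.2839, -0.0008], 0.85), ([0.6316, -0.2981, -0.0004], 0.69)]
scene lip [([0.6063, 0.0573, 0.0105], 0.96)]
scene thread_top [([0.65, 0.0507, 0.0398], 0.79)]
scene nut_lugs [([0.58, 0.2867, 0.0594], 0.58), ([0.6054, 0.0589, 0.0127], 0.23)]
scene glue_jar [([0.746, 0.1773, -0.002], 0.75), ([0.5773, 0.2878, 0.0521], 0.25)]
scene wax_tin [([0.422, 0.1653, -0.002
[... 362 characters left out ...]
 [([0.5805, 0.2857, 0.051], 0.92)]
top square_nut [([0.6274, -0.2939, 0.0499], 0.76)]
top peg_stand_a [([0.6233, -0.2923, 0.0034], 0.93), ([0.5872, 0.2841, -0.0013], 0.64)]
top lip [([0.602, 0.0563, 0.0095], 0.94)]
top thread_top [([0.65, 0.0492, 0.0425], 0.59), ([0.7536, -0.184, -0.0004], 0.47)]
top nut_lugs [([0.5801, 0.2832, 0.0571], 0.93), ([0.6054, 0.0573, 0.0079], 0.68)]
top glue_jar [([0.7479, 0.1673, 0.0024], 0.89)]
top wax_tin [([0.4189, 0.1637, 0.0003], 0.91)]
top block_plane [([0.4549, -0.1964, -0.0016], 0.61)]
top bench_dog [([0.7545, -0.1833, -0.0032], 0.68), ([0.6469, 0.0503, 0.0003], 0.23)]
top oak_wedge [([0.4065, 0.2726, -0.0029], 0.85), ([0.6481, 0.0472, 0.0009], 0.45)]
1.5
```

View pics/top0.png

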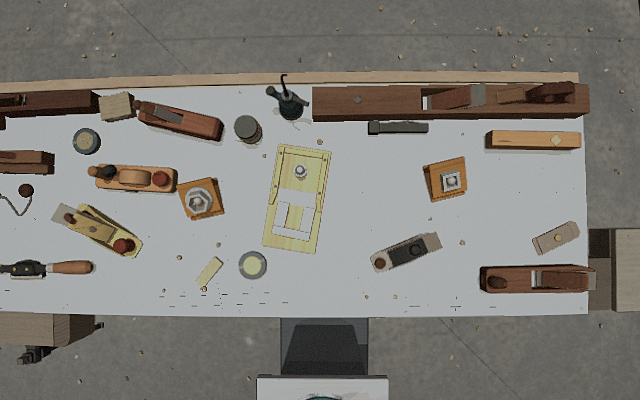

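View pics/scene0.png

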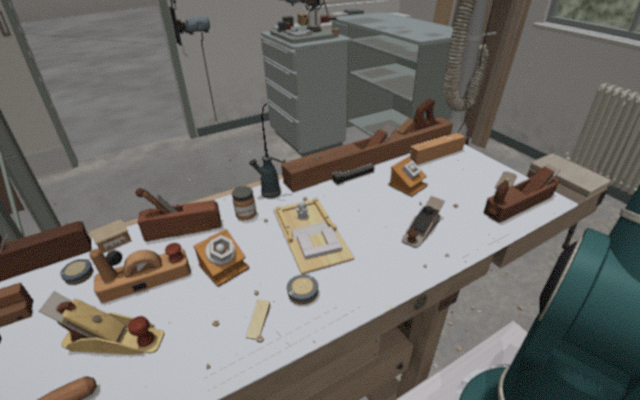

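The top view shows the jig at about (297,198), turned slightly, with the plate at (295,218). The flange nut is on the left stand at (199,201) and the square nut on the right one at (445,181). Next I get the yaws from the masks.

```bash
cat > h.py <<'E'
from bench import get_obs, optics, job
import cv2, numpy as np
from scipy.spatial.transform import Rotation as R
def KD(cal):
    f=200/np.tan(np.radians(cal["fovy"])/2)
    return np.array([[f,0,cal["cx"]],[0,f,cal["cy"]],[0,0,1]]),np.array([cal["k1"],0,0,0.])
def unproj(cal,px,z):
    K,D=KD(cal); n=cv2.undistortPoints(np.array(px,float).reshape(-1,1,2),K,D)[:,0]
    T=np.linalg.inv(cal["camera_from_world"]); d=np.c_[n[:,0],-n[:,1],-np.ones(len(n))]@T[:3,:3].T
    c=T[:3,3]; return c+d*((z-c[2])/d[:,2])[:,None]
def proj(cal,P):
    K,D=KD(cal); M=np.diag([1,-1,-1,1.])@cal["camera_from_world"]
    return cv2.projectPoints(np.array(P,float).reshape(-1,1,3),cv2.Rodrigues(M[:3,:3])[0],M[:3,3],K,D)[0][:,0]
def state():
    o=get_obs(); r=R.from_rotvec(o["tool_rot"]); print("t",round(o["time"],2),"p",np.round(np.array(o["ee_pos"])*1000,1),"x",np.round(r.as_matrix()[:,0],3),"z",np.round(r.as_matrix()[:,2],3),"F",np.round(o["wrist_force"],1),"op",round(o["opening"],4),"ff",round(o["finger_force"],1)); return o,r
def delta(p,Rm):
    "tool shift mm, turn deg to target TCP p (m), rotation Rm from the measured pose"
    o,r=state(); print("shift",np.round(r.inv().apply(np.array(p)-o["ee_pos"])*1000,1),"turn",np.round((r.inv()*R.from_matrix(Rm)).as_rotvec(degrees=True),2))
E
python3 - <<'E'
from h import *
cal=optics.get_calibration("top"); optics.capture("top")
for n,z in [("jig",.01),("slot_plate",.024),("peg_stand_a",.04)]:
    for d in optics.cut_out("top",n)[:2]:
        ys,xs=np.nonzero(d["mask"]); w=unproj(cal,np.c_[xs,ys],z)[:,:2]
        (c,s,a)=cv2.minAreaRect((w*1000).astype(np.float32)); print(n,round(d["conf"],2),len(xs),np.round(c,1),np.round(s,1),round(a,2))
px=[(281,144),(330,150),(317,253),(262,247)]
print(np.round(unproj(cal,px,.01),4))
E
python3 -c "
import cv2;i=cv2.imread('pics/top0.png')
a=cv2.resize(i[165:235,160:240],None,fx=7,fy=7,interpolation=2)[:490];b=cv2.resize(i[140:260,255:335],None,fx=4,fy=4)
import numpy as np;b=b[:480];a=a[:480,:480];cv2.imwrite('pics/crop1.png',np.hstack([a,b]))"
```

```text
slot_plate 0.92 922 [527.8  65.6] [91.3 78.5] 78.33
peg_stand_a 0.95 1129 [582.  284.8] [ 95.2 103.8] 10.81
peg_stand_a 0.92 1185 [ 623.7 -293.6] [ 88.7 100. ] 13.52
[[ 0.7133  0.0947  0.01  ]
 [ 0.6975 -0.0233  0.01  ]
 [ 0.4513  0.0094  0.01  ]
 [ 0.4659  0.1409  0.01  ]]
```

View pics/crop1.png

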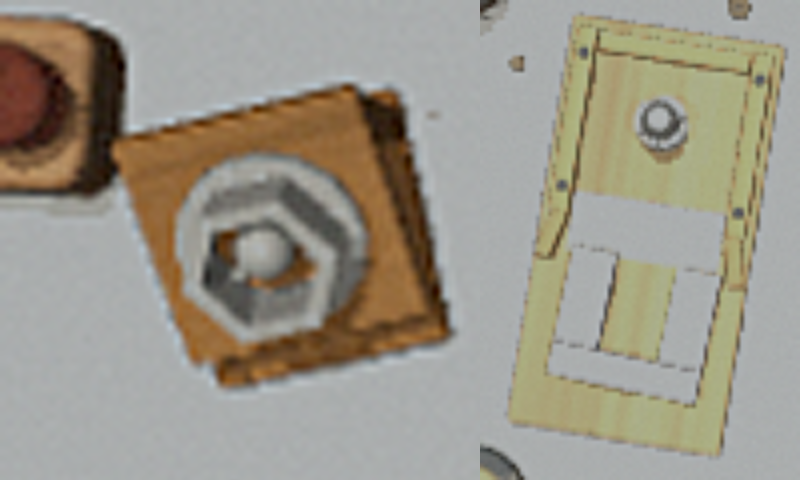

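The crop puts the jig yaw at about -9° and the nut stand yaw at about +13°. The plate lies at the infeed end, nearly square to the jig. Next I compute the first waypoints.

```bash
python3 - <<'E'
from h import *
cal=optics.get_calibration("top")
w=unproj(cal,[(278.75,143.75),(331.25,151.75),(315,253.75),(262.5,245)],.01)[:,:2]
J=np.array([[60,65],[60,-65],[-190,-65],[-190,65]])/1000
a=J-J.mean(0); b=w-w.mean(0); th=np.arctan2((a[:,0]*b[:,1]-a[:,1]*b[:,0]).sum(),(a*b).sum())
c,s=np.cos(th),np.sin(th); Rm=np.array([[c,-s],[s,c]]); org=w.mean(0)-Rm@J.mean(0)
print(np.degrees(th),org,(w-(J@Rm.T+org))*1000)
S=np.array([.6498,.0485])
for jx in (-192,-175,-55): print(jx, S+Rm@[jx/1000,0])
Rt=np.array([[c,s,0],[s,-c,0],[0,0,-1]])
p=S+Rm@[-.192,0]
delta([.45,-.40,.2],Rt); delta([*p,.15],Rt)
print(R.from_matrix(Rt).inv().apply(np.array([*p,.15])-[.45,-.4,.2])*1000)
E
```

```text
-9.358091376227858 [0.64598847 0.04637009] [[-1.76447887 -0.63939109]
 [-1.41086473  1.2851337 ]
 [ 1.56329937  1.06880201]
 [ 1.61204423 -1.71454462]]
-192 [0.46035526 0.07972002]
-175 [0.47712901 0.07695575]
-55 [0.59553198 0.05744324]
t 1.7 p [ 171.3 -627.   236.6] x [ 0.965  0.264 -0.   ] z [-0. -0. -1.] F [-0.7  0.5  0.7] op 0.0922 ff 0.0
shift [ 328.7 -145.6   36.6] turn [ 0.    0.   24.64]
t 1.7 p [ 171.3 -627.   236.6] x [ 0.965  0.264 -0.   ] z [-0. -0. -1.] F [-0.7  0.5  0.7] op 0.0922 ff 0.0
shift [ 465.1 -605.6   86.6] turn [ 0.    0.   24.64]
[ -67.78709313 -475.0194141    50.        ]
```

```bash
python3 -m inch '[[0.4,[36,-16,4],[0,0,0]],[0.4,[36,-16,4],[0,0,0]],[0.4,[36,-16,4],[0,0,0]],[0.4,[36,-16,4],[0,0,0]],[0.4,[36,-16,4],[0,0,0]],[0.4,[36,-16,4],[0,0,0]],[0.4,[36,-16,4],[0,0,0]],[0.4,[36,-16,4],[0,0,0]],[0.4,[36,-16,4],[0,0,0]],[0.4,[0,0,0],[0,0,8.2]],[0.4,[0,0,0],[0,0,8.2]],[0.4,[0,0,0],[0,0,8.2]]]' 20
python3 -m inch '[[0.4,[-6,-43,4],[0,0,0]],[0.4,[-6,-43,4],[0,0,0]],[0.4,[-6,-43,4],[0,0,0]],[0.4,[-6,-43,4],[0,0,0]],[0.4,[-6,-43,4],[0,0,0]],[0.4,[-6,-43,4],[0,0,0]],[0.4,[-6,-43,4],[0,0,0]],[0.4,[-6,-43,4],[0,0,0]],[0.4,[-6,-43,4],[0,0,0]],[0.4,[-6,-43,4],[0,0,0]],[0.4,[-6,-43,4],[0,0,0]]]'
python3 - <<'E'
from h import *
th=np.radians(-9.2);c,s=np.cos(th),np.sin(th);Rt=np.array([[c,s,0],[s,-c,0],[0,0,-1]])
delta([.46036,.0797,.039],Rt)
cal=optics.get_calibration("wrist"); im=optics.capture("wrist"); cv2.imwrite("pics/w1.png",im[:,:,::-1])
for n in ["stud_top","jig","lip","thread_top","slot_plate"]: print(n,[(np.round(d["point"],4).tolist(),round(d["conf"],2)) for d in optics.landmark_of("wrist",n)[:2]])
E
```

```text
time: 2.9
ee_pos: [0.4463, -0.4024, 0.2005]
tool_rot: [3.131, -0.263, -0.0]
wrist_force: [0.2, 0.4, -0.5]
opening: 0.0368
finger_force: 0.0
time: 4.0
ee_pos: [0.4574, 0.0764, 0.1568]
tool_rot: [-3.131, 0.256, -0.002]
wrist_force: [-0.2, -0.2, 0.2]
opening: 0.0367
finger_force: 0.0
t 4.0 p [457.4  76.4 156.8] x [ 0.987 -0.162  0.001] z [ 0.001  0.    -1.   ] F [-0.2 -0.2  0.2] op 0.0367 ff 0.0
shift [  2.2  -3.7 117.8] turn [-0.01 -0.06 -0.13]
stud_top []
jig []
lip []
thread_top []
slot_plate []
```

View pics/w1.png

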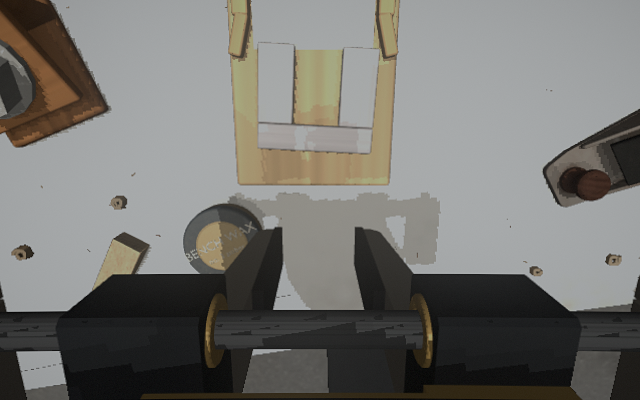

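The wrist picture shows the plate's rear corners at (259,150) and (371,153), and the board's infeed edge from (238,184) to (389,184). The jig is square to the tool.

```bash
python3 - <<'E'
from h import *
cal=optics.get_calibration("wrist")
a=unproj(cal,[(259,150),(371,153),(260,124),(372,127)],.024);b=unproj(cal,[(238,184),(389,184)],.01)
print(a,b)
for q in (a[:2],a[2:],b): 
    d=q[0]-q[1]; print(np.linalg.norm(d),np.degrees(np.arctan2(-d[0],d[1])),q.mean(0))
E
```

```text
[[0.49936286 0.11328417 0.024     ]
 [0.48251498 0.02648279 0.024     ]
 [0.51890708 0.10837818 0.024     ]
 [0.50241907 0.02316835 0.024     ]] [[0.47272508 0.13930217 0.01      ]
 [0.45168979 0.01301738 0.01      ]]
0.08842133224867542 -10.984352960018098 [0.49093892 0.06988348 0.024     ]
0.0867903713390409 -10.95133015872905 [0.51066307 0.06577326 0.024     ]
0.12802473259663022 -9.456946593138253 [0.46220743 0.07615978 0.01      ]
```

```bash
python3 -m inch '[[0.4,[0,0,40],[0,0,0]],[0.4,[0,0,40],[0,0,0]],[0.4,[0,0,30],[0,0,0]],[0.4,[0,0,7],[0,0,0]],[0.4,[10,0,0],[0,0,0]],[0.4,[10,0,0],[0,0,0]],[0.4,[10,0,0],[0,0,0]],[0.4,[8,0,0],[0,0,0]],[0.4,[8,0,0],[0,0,0]],[0.4,[8,0,0],[0,0,0]],[0.4,[8,0,0],[0,0,0]],[0.4,[8,0,0],[0,0,0]],[0.4,[0,0,0],[0,0,0]]]'
python3 - <<'E'
from h import *
o,r=state()
optics.capture("top");cal=optics.get_calibration("top")
for d in optics.cut_out("top","slot_plate")[:1]:
        ys,xs=np.nonzero(d["mask"]); w=unproj(cal,np.c_[xs,ys],.024)[:,:2]
        print(d["conf"],len(xs),cv2.minAreaRect((w*1000).astype(np.float32)))
p=np.array(o["ee_pos"])-[.6497,.047,0];th=np.radians(-9.4);c,s=np.cos(th),np.sin(th);print("jig",c*p[0]+s*p[1],-s*p[0]+c*p[1])
E
```

```text
time: 5.6
ee_pos: [0.5285, 0.0632, 0.0396]
tool_rot: [-3.131, 0.256, -0.004]
wrist_force: [0.2, -0.1, -0.2]
opening: 0.0367
finger_force: 0.0
t 5.6 p [528.5  63.2  39.6] x [ 0.987 -0.163  0.003] z [ 0.003  0.    -1.   ] F [ 0.2 -0.1 -0.2] op 0.0367 ff 0.0
0.58 349 ((587.8340454101562, 57.327850341796875), (90.3878402709961, 53.127071380615234), 80.90721130371094)
jig -0.12220600427488658 -0.003857862694570509
```

```bash
python3 -m inch '[[0.4,[7,0,0],[0,0,0]],[0.4,[7,0,0],[0,0,0]],[0.4,[7,0,0],[0,0,0]],[0.4,[7,0,0],[0,0,0]],[0.4,[7,0,0],[0,0,0]],[0.4,[7,0,0],[0,0,0]],[0.4,[6,0,0],[0,0,0]],[0.4,[6,0,0],[0,0,0]],[0.4,[5,0,0],[0,0,0]]]'
python3 - <<'E'
from h import *
o,r=state()
im=optics.capture("scene"); cv2.imwrite("pics/s2.png",cv2.resize(im[180:280,260:390,::-1],None,fx=5,fy=5))
for c in("scene","top"):
    im=optics.capture(c)
    for n in("slot_plate","stud_top"): print(c,n,[(np.round(d["point"],4).tolist(),round(d["conf"],2)) for d in optics.landmark_of(c,n)[:1]])
p=np.array(o["ee_pos"])-[.6497,.047,0];th=np.radians(-9.4);c,s=np.cos(th),np.sin(th);print("jig",c*p[0]+s*p[1],-s*p[0]+c*p[1])
E
```

```text
time: 6.6
ee_pos: [0.5856, 0.0535, 0.0394]
tool_rot: [3.131, -0.256, 0.001]
wrist_force: [-1.7, 0.2, -0.2]
opening: 0.0369
finger_force: 0.7
t 6.6 p [585.6  53.5  39.4] x [ 0.987 -0.162  0.001] z [ 0.001 -0.    -1.   ] F [-1.7  0.2 -0.2] op 0.0369 ff 0.7
scene slot_plate [([0.4598, -0.1984, -0.0001], 0.65)]
scene stud_top [([0.6506, 0.046, 0.0524], 0.72)]
top slot_plate [([0.6369, 0.0528, 0.0076], 0.42)]
top stud_top [([0.6483, 0.0468, 0.0513], 0.64)]
jig -0.064310524306748 -0.0040722390290096255
```

```bash
python3 -m inch '[[0.4,[3,0,0],[0,0,0]],[0.4,[3,0,0],[0,0,0]],[0.4,[3,0,0],[0,0,0]],[0.4,[2,0,0],[0,0,0]],[0.4,[0,0,0],[0,0,0]]]'
python3 -m inch '[[0.4,[2,0,0],[0,0,0]],[0.4,[0,0,0],[0,0,0]]]'
python3 - <<'E'
from h import *
o,r=state()
im=optics.capture("scene"); cv2.imwrite("pics/s3.png",cv2.resize(im[190:280,260:390,::-1],None,fx=6,fy=6))
E
```

```text
time: 7.45
ee_pos: [0.5958, 0.052, 0.0395]
tool_rot: [-3.131, 0.255, -0.0]
wrist_force: [-0.3, 0.4, -0.5]
opening: 0.0371
finger_force: 0.5
time: 7.65
ee_pos: [0.5977, 0.0517, 0.0395]
tool_rot: [3.131, -0.255, 0.0]
wrist_force: [-2.1, 0.9, -0.9]
opening: 0.0368
finger_force: 0.7
t 7.65 p [597.7  51.7  39.5] x [ 0.987 -0.162  0.   ] z [ 0. -0. -1.] F [-2.1  0.9 -0.9] op 0.0368 ff 0.7
```

```bash
python3 -m inch '[[0.4,[1.5,0,0],[0,0,0]],[0.4,[1.0,0,0],[0,0,0]],[0.4,[0,0,0],[0,0,0]]]'
python3 -m inch '[[0.4,[-8,0,0],[0,0,0]],[0.4,[-12,0,-30],[0,0,0]],[0.4,[-20,0,-45],[0,0,0]],[0.4,[-20,0,-45],[0,0,0]],[0.4,[-20,0,-20],[0,0,0]],[0.4,[0,0,0],[0,0,0]]]'
python3 - <<'E'
from h import *
o,r=state()
im=optics.capture("wrist"); cv2.imwrite("pics/w2.png",im[:,:,::-1])
for n in("slot_plate","stud_top","thread_top","lip"): print(n,[(np.round(d["point"],4).tolist(),round(d["conf"],2)) for d in optics.landmark_of("wrist",n)[:1]])
E
```

```text
time: 8.0
ee_pos: [0.5994, 0.0514, 0.0395]
tool_rot: [3.131, -0.255, -0.002]
wrist_force: [-3.5, 0.8, 1.9]
opening: 0.0366
finger_force: 2.0
time: 8.6
ee_pos: [0.5216, 0.0651, 0.1833]
tool_rot: [-3.13, 0.253, -0.012]
wrist_force: [1.3, -0.4, -0.6]
opening: 0.0371
finger_force: 0.0
t 8.6 p [521.6  65.1 183.3] x [ 0.987 -0.161  0.007] z [ 0.008  0.    -1.   ] F [ 1.3 -0.4 -0.6] op 0.0371 ff 0.0
slot_plate []
stud_top [([0.6506, 0.0489, 0.0539], 0.92)]
thread_top [([0.6484, 0.049, 0.038], 0.76)]
lip [([0.647, 0.0456, -0.005], 0.67)]
```

View pics/w2.png

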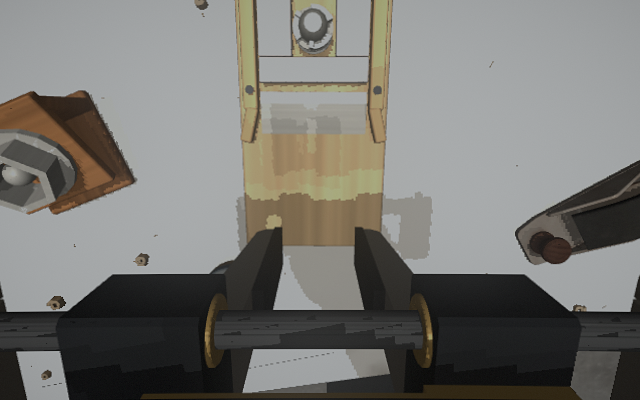

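The plate sits between the rails, rear edge at row 83, and the stud at (313,25) is inside the slot. I check its height from the rear edge's apparent width and position.

```bash
python3 - <<'E'
from h import *
cal=optics.get_calibration("wrist"); im=cv2.imread("pics/w2.png")
th=np.radians(-9.4);c,s=np.cos(th),np.sin(th)
def J(q): p=q[:,:2]-[.6497,.047]; return np.c_[c*p[:,0]+s*p[:,1],-s*p[:,0]+c*p[:,1]]*1000
print(J(unproj(cal,[(259.5,82),(367.5,82)],.024)),J(unproj(cal,[(312,22)],.053)),J(unproj(cal,[(262,92),(366,92)],.013)))
print(im[60:140:2,315].sum(1)//3, im[78:98,300].tolist())
g=cv2.cvtColor(im,cv2.COLOR_BGR2GRAY).astype(int)
print(g[65,235:275],g[65,355:390])
cv2.imwrite("pics/w2c.png",cv2.resize(im[0:140,225:400],None,fx=4.5,fy=4.2))
E
```

```text
[[-42.87362088  42.69899718]
 [-42.82445411 -44.64690296]] [[-4.53307597 -0.37479025]] [[-50.27152772  42.65634371]
 [-50.22646795 -45.1421805 ]]
[166 167 167 166 167 167 168 168 167 167 169  90 105 138 148 135 163 168
 168 168 168 168 168 168 166 162 152 152 149 139 152 158 158 156 149 149
 150 146 142 128] [[168, 168, 166], [170, 169, 167], [172, 172, 169], [141, 142, 144], [82, 83, 84], [72, 87, 98], [84, 107, 125], [84, 108, 127], [113, 150, 157], [121, 161, 166], [120, 159, 165], [120, 159, 165], [119, 159, 165], [132, 158, 165], [161, 165, 165], [171, 170, 168], [169, 169, 166], [169, 169, 167], [169, 169, 166], [169, 169, 166]]
[167 169 170 148 147 156 128 138 154 157 157 157 158 159 160 161 161 161
 160 151 108  71  66  80 149 170 167 167 167 166 167 167 167 168 167 167
 167 167 167 167] [169 168 166 167 167 167 166 168 167 167 168 168 164 141  92  70 104 145
 156 159 159 160 159 160 160 161 161 163 162 144 124 147 139 125 122]
```

View pics/w2c.png

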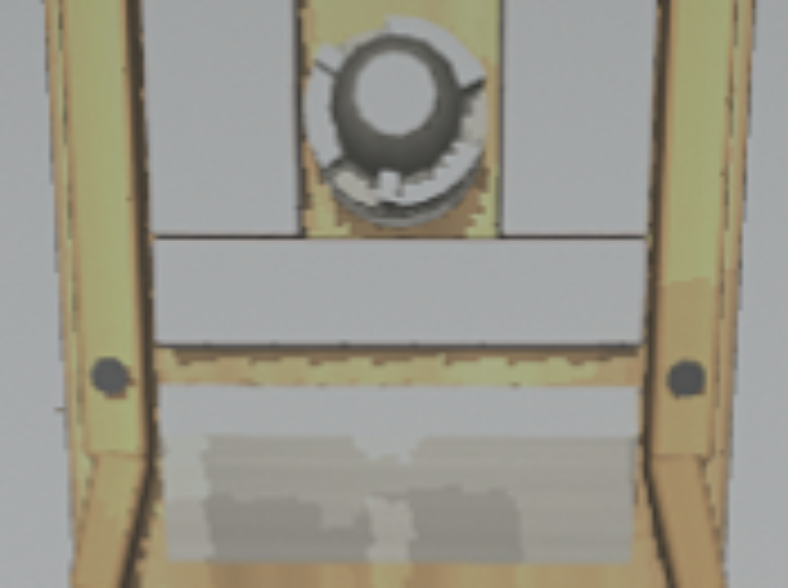

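The wood bed shows between the plate's rear edge and the lip, so the plate has dropped flat with its slot round the stud. Next I work out a viewing pose for the nut, aligned with its peg.

```bash
cat >> h.py <<'E'
def grot(psi,tilt=28):
    "tool rotation: z against peg axis, x = downhill-up direction of the face (away from robot)"
    c,s=np.cos(np.radians(psi)),np.sin(np.radians(psi)); t=np.radians(tilt)
    z=np.array([np.sin(t)*c,np.sin(t)*s,-np.cos(t)]); x=np.array([np.cos(t)*c,np.cos(t)*s,np.sin(t)])
    return np.c_[x,np.cross(z,x),z]
E
python3 - <<'E'
from h import *
o,r=state(); cal=optics.get_calibration("wrist"); C=np.linalg.inv(cal["camera_from_world"])
T=np.eye(4);T[:3,:3]=r.as_matrix();T[:3,3]=o["ee_pos"]; X=np.linalg.inv(T)@C; print("cam in tool",np.round(X,3))
K,_=KD(cal);print(K)
N=np.array([.580,.2845,.051]); Rg=grot(13)
for dx in (60,80,100):
  for dz in (120,150,180):
    P=N+Rg@np.array([0,0,-.028])- Rg@np.array([dx,0,dz])/1000
    Tn=np.eye(4);Tn[:3,:3]=Rg;Tn[:3,3]=P; cc=dict(cal);cc["camera_from_world"]=np.linalg.inv(Tn@X)
    print(dx,dz,np.round(P,3),proj(cc,[N+Rg@np.array([0,0,-.028])]))
P=N+Rg@np.array([0,0,-.028])-Rg@np.array([80,0,150])/1000; delta(P,Rg)
E
```

```text
t 8.85 p [521.1  63.8 178.3] x [ 0.987 -0.163 -0.001] z [-0.001 -0.    -1.   ] F [-0.7  0.8 -0.8] op 0.0368 ff 0.0
cam in tool [[-0.     0.968  0.25   0.07 ]
 [ 1.     0.    -0.     0.   ]
 [-0.     0.25  -0.968 -0.148]
 [ 0.     0.     0.     1.   ]]
[[355.41484796   0.         318.07859696]
 [  0.         355.41484796 196.04993581]
 [  0.           0.           1.        ]]
60 120 [0.461 0.257 0.154] [[317.7494467  117.79967042]]
60 150 [0.447 0.254 0.18 ] [[317.77583202 116.43863459]]
60 180 [0.433 0.251 0.206] [[317.79742951 115.32452172]]
80 120 [0.443 0.253 0.144] [[317.73015536  89.35954265]]
80 150 [0.43  0.25  0.171] [[317.75898567  90.86341091]]
80 180 [0.416 0.247 0.197] [[317.78249721  92.089784  ]]
100 120 [0.426 0.249 0.135] [[317.70994347  59.68965775]]
100 150 [0.413 0.246 0.161] [[317.74142413  64.29805838]]
100 180 [0.399 0.243 0.188] [[317.76699421  68.04075475]]
t 8.85 p [521.1  63.8 178.3] x [ 0.987 -0.163 -0.001] z [-0.001 -0.    -1.   ] F [-0.7  0.8 -0.8] op 0.0368 ff 0.0
shift [-120.4 -168.7    7.7] turn [  5.47  27.72 -21.9 ]
```

```bash
python3 -m inch '[[0.75,[-18,-36,-2],[0,0,0]],[0.75,[-18,-36,-2],[0,0,0]],[0.75,[-18,-36,-2],[0,0,0]],[0.75,[-18,-36,-2],[0,0,0]],[0.75,[-18,-36,-2],[0,0,0]],[0.75,[0,0,0],[1.09,5.54,-4.38]],[0.75,[0,0,0],[1.09,5.54,-4.38]],[0.75,[0,0,0],[1.09,5.54,-4.38]],[0.75,[0,0,0],[1.09,5.54,-4.38]],[0.75,[0,0,0],[1.09,5.54,-4.38]],[0.75,[0,0,0],[0,0,0]],[0.75,[0,0,0],[0,0,0]],[0.75,[0,0,0],[0,0,0]]]'
python3 - <<'E'
from h import *
o,r=state()
cal=optics.get_calibration("wrist");im=optics.capture("wrist"); 
N=[.580,.2845,.051]; q=proj(cal,[N])[0]; print(q); x,y=(np.clip(q,[100,90],[540,310])).astype(int)
cv2.imwrite("pics/n1.png",cv2.resize(im[y-90:y+90,x-100:x+100,::-1],None,fx=3.3,fy=3.3)); cv2.imwrite("pics/n1full.png",im[:,:,::-1]); print(x,y)
np.savez("n1.npz",M=cal["camera_from_world"],x=x,y=y)
for n in("flange_nut","nut_lugs","peg_stand_a"): print(n,[(np.round(d["point"],4).tolist(),round(d["conf"],2)) for d in optics.landmark_of("wrist",n)[:1]])
E
```

```text
time: 10.15
ee_pos: [0.4626, 0.257, 0.1897]
tool_rot: [-2.979, -0.333, -0.739]
wrist_force: [-0.4, 0.4, 0.2]
opening: 0.069
finger_force: 0.0
t 10.15 p [462.6 257.  189.7] x [0.862 0.195 0.468] z [ 0.456  0.104 -0.884] F [-0.4  0.4  0.2] op 0.069 ff 0.0
[317.06884889 135.84529209]
317 135
flange_nut [([0.5804, 0.2826, 0.0502], 0.83)]
nut_lugs [([0.5848, 0.2834, 0.0509], 0.87)]
peg_stand_a [([0.5848, 0.2822, -0.0004], 0.67)]
```

View pics/n1.png

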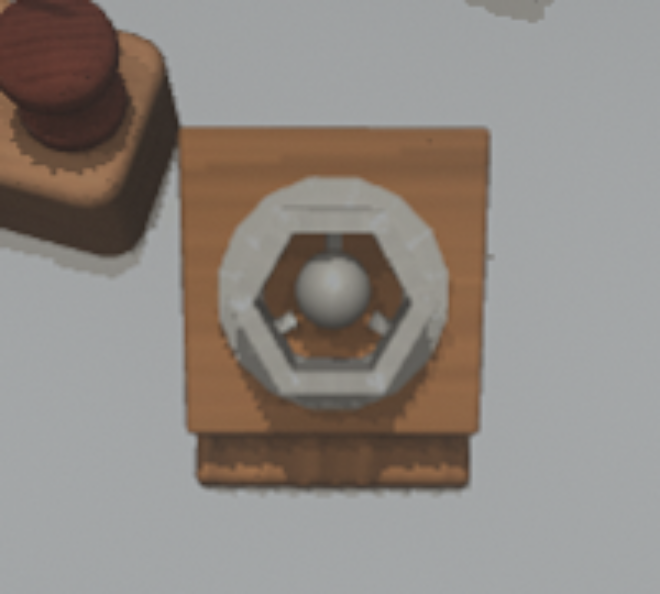

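The view shows the stand square to the tool. The hex (centred about (333,302) in the crop) has flats facing tool ±x, so I turn the tool 30° about its z to grip.

```bash
python3 - <<'E'
from h import *
from scipy.optimize import least_squares
cal=optics.get_calibration("wrist"); print(np.round(get_obs()["joints"],2))
ax=-grot(13)[:,2]; px=np.array([317-100+333/3.3,135-90+301.5/3.3])
f=lambda q: proj(cal,[np.array([*q,.052])+.028*ax])[0]-px
q=least_squares(f,[.58,.283]).x; print("N",q)
fl=np.array([317-100+332.5/3.3,135-90+293.5/3.3])
g=lambda q: proj(cal,[np.array([*q,.052])+.006*ax])[0]-fl
print("flange",least_squares(g,[.58,.283]).x)
N=np.array([(q[0]+.5805)/2,(q[1]+.2832)/2,.052]); print(N)
Rg=grot(13)@R.from_euler("z",-30,degrees=True).as_matrix()
delta(N+.080*ax,Rg)
E
```

```text
[-0.48  0.17 -0.23  2.26  0.77  0.37 -2.73]
N [0.58168944 0.28362301]
flange [0.58187885 0.28377518]
[0.58109472 0.2834115  0.052     ]
t 10.35 p [462.2 256.4 189.6] x [0.862 0.196 0.468] z [ 0.456  0.104 -0.884] F [ 0.6 -0.4  0.4] op 0.0685 ff 0.0
shift [43.1  0.2 98.7] turn [  0.05   0.1  -30.18]
```

```bash
python3 -m inch '[[0.75,[0,0,0],[0,0,-7.5]],[0.75,[0,0,0],[0,0,-7.5]],[0.75,[0,0,0],[0,0,-7.5]],[0.75,[0,0,0],[0,0,-7.5]],[0.75,[9,5,25],[0,0,0]],[0.75,[9,5,25],[0,0,0]],[0.75,[9,5,25],[0,0,0]],[0.75,[9,6,23],[0,0,0]],[0.75,[0,0,0],[0,0,0]],[0.75,[0,0,0],[0,0,0]]]'
python3 - <<'E'
from h import *
Rg=grot(13)@R.from_euler("z",-30,degrees=True).as_matrix(); N=np.array([.5813,.2834,.052])
print(np.round(get_obs()["joints"],2)); delta(N-.031*Rg[:,2],Rg)
E
```

```text
time: 11.35
ee_pos: [0.5419, 0.2744, 0.122]
tool_rot: [2.775, 1.089, 0.731]
wrist_force: [-0.1, -0.3, -0.1]
opening: 0.0692
finger_force: 0.0
[-0.48  0.41 -0.16  2.14  1.05  0.28 -2.41]
t 11.35 p [541.9 274.4 122. ] x [0.635 0.658 0.405] z [ 0.456  0.104 -0.884] F [-0.1 -0.3 -0.1] op 0.0692 ff 0.0
shift [ 2.5  1.5 49.8] turn [ 0.01  0.16 -0.12]
```

```bash
python3 -m inch '[[0.75,[2.5,1.5,15],[0,0,0]],[0.75,[0,0,15],[0,0,0]],[0.75,[0,0,13],[0,0,0]],[0.75,[0,0,5],[0,0,0]],[0.75,[0,0,0],[0,0,0]]]'
python3 -m inch '[[0.45,[0,0,0],[0,0,0]],[0.45,[0,0,0],[0,0,0]],[0.45,[0,0,0],[0,0,0]],[0.4,[0,0,0],[0,0,0]],[0.4,[0,0,0],[0,0,0]]]' 35
```

```text
time: 11.85
ee_pos: [0.5662, 0.2803, 0.0817]
tool_rot: [2.774, 1.091, 0.733]
wrist_force: [0.5, -0.1, -0.2]
opening: 0.0688
finger_force: 0.0
time: 12.35
ee_pos: [0.5666, 0.2804, 0.0821]
tool_rot: [2.774, 1.09, 0.734]
wrist_force: [-3.3, -1.0, 6.3]
opening: 0.0458
finger_force: 35.0
```

```bash
python3 -m inch '[[0.4,[0,0,-4],[0,0,0]],[0.4,[0,0,-10],[0,0,0]],[0.4,[0,0,-10],[0,0,0]],[0.4,[0,0,-12],[0,0,0]],[0.4,[0,0,-15],[0,0,0]],[0.4,[0,0,-20],[0,0,0]]]'
python3 -m inch '[[0.4,[0,0,-20],[0,0,0]],[0.4,[0,0,0],[0,0,0]],[0.4,[0,0,0],[0,0,0]]]'
python3 - <<'E'
from h import *
Rv=grot(13,0)@R.from_euler("z",-30,degrees=True).as_matrix()
print(np.round(get_obs()["joints"],2)); delta([.649,.0475,.15],Rv)
o,r=state(); print(np.round(Rv.T@(np.array([.649,.0475,.15])-o["ee_pos"])*1000,1))
E
```

```text
time: 12.95
ee_pos: [0.5333, 0.272, 0.1437]
tool_rot: [2.774, 1.09, 0.729]
wrist_force: [-0.2, 0.7, -1.6]
opening: 0.0454
finger_force: 35.0
time: 13.25
ee_pos: [0.5253, 0.2701, 0.1618]
tool_rot: [2.774, 1.089, 0.733]
wrist_force: [0.3, -1.2, -1.4]
opening: 0.0454
finger_force: 35.0
[-0.38  0.32 -0.28  2.15  0.91  0.35 -2.27]
t 13.25 p [525.3 270.1 161.8] x [0.635 0.658 0.406] z [ 0.457  0.104 -0.883] F [ 0.3 -1.2 -1.4] op 0.0454 ff 35.0
shift [-72.7 240.4  43.8] turn [ 14.02 -24.17  -0.14]
t 13.25 p [525.3 270.1 161.8] x [0.635 0.658 0.406] z [ 0.457  0.104 -0.883] F [ 0.3 -1.2 -1.4] op 0.0454 ff 35.0
[-61.4 247.2  11.8]
```

```bash
python3 -m inch '[[0.4,[0,0,0],[3.5,-6.04,0]],[0.4,[0,0,0],[3.5,-6.04,0]],[0.4,[0,0,0],[3.5,-6.04,0]],[0.4,[0,0,0],[3.5,-6.04,0]],[0.4,[-10,41,0],[0,0,0]],[0.4,[-10,41,0],[0,0,0]],[0.4,[-10,41,2],[0,0,0]],[0.4,[-10,41,2],[0,0,0]],[0.4,[-10,41,2],[0,0,0]],[0.4,[-11,42,2],[0,0,0]],[0.4,[0,0,0],[0,0,0]],[0.4,[0,0,0],[0,0,0]]]'
python3 - <<'E'
from h import *
Rv=grot(13,0)@R.from_euler("z",-30,degrees=True).as_matrix()
print(np.round(get_obs()["joints"],2)); delta([.649,.0475,.1],Rv)
for c in ("top","scene"):
    im=optics.capture(c)
    if c=="scene": cv2.imwrite("pics/s4.png",cv2.resize(im[150:290,230:410,::-1],None,fx=4,fy=4))
    for n in ("flange_nut","nut_lugs","stud_top"): print(c,n,[(np.round(d["point"],4).tolist(),round(d["conf"],2)) for d in optics.landmark_of(c,n)[:1]])
E
```

```text
time: 14.45
ee_pos: [0.6495, 0.0443, 0.1553]
tool_rot: [2.918, 1.134, 0.05]
wrist_force: [0.1, 0.1, -2.1]
opening: 0.0453
finger_force: 35.0
[ 0.24  0.6  -0.51  1.67  0.36  0.93 -1.23]
t 14.45 p [649.5  44.3 155.3] x [0.737 0.675 0.026] z [ 0.034  0.001 -0.999] F [ 0.1  0.1 -2.1] op 0.0453 ff 35.0
shift [ 0.4 -3.9 55.2] turn [ 1.26 -1.46 -0.53]
top flange_nut []
top nut_lugs []
top stud_top []
scene flange_nut [([0.6461, 0.0468, 0.1224], 0.64)]
scene nut_lugs [([0.6497, 0.0495, 0.1254], 0.63)]
scene stud_top [([0.6515, 0.0504, 0.05], 0.9)]
```

View pics/s4.png

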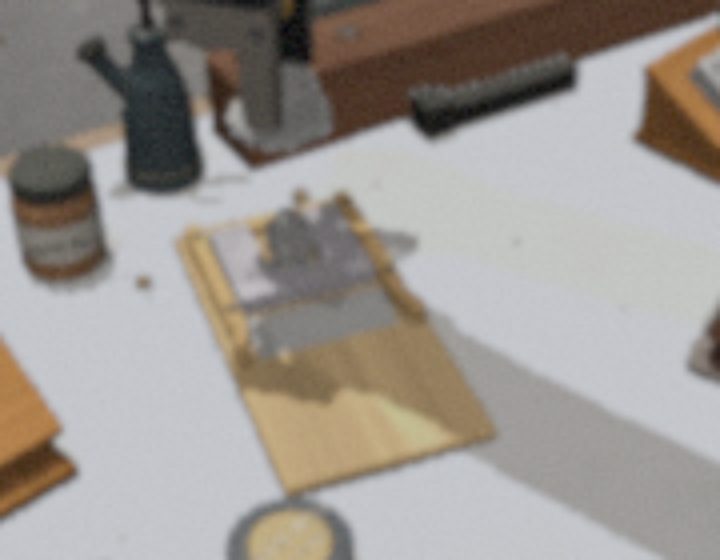

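```bash
python3 -m inch '[[0.4,[0,0,0],[1.3,-1.4,-0.5]],[0.4,[0,-4,20],[0,0,0]],[0.4,[0,0,20],[0,0,0]],[0.4,[0,0,15],[0,0,0]],[0.4,[0,0,0],[0,0,0]],[0.4,[0,0,0],[0,0,0]]]'
python3 - <<'E'
from h import *
Rv=grot(13,0)@R.from_euler("z",-30,degrees=True).as_matrix()
delta([.650,.0485,.09],Rv)
E
```

```text
time: 15.45
ee_pos: [0.6472, 0.0495, 0.1027]
tool_rot: [-2.92, -1.156, -0.006]
wrist_force: [0.5, -0.4, -2.5]
opening: 0.0455
finger_force: 35.0
t 15.45 p [647.2  49.5 102.7] x [0.729 0.684 0.004] z [ 0.003  0.002 -1.   ] F [ 0.5 -0.4 -2.5] op 0.0455 ff 35.0
shift [ 1.3  2.7 12.7] turn [ 0.03 -0.22  0.19]
```

```bash
python3 -m inch '[[0.4,[1.3,2.7,5],[0,-0.2,0.2]],[0.4,[0,0,6],[0,0,0]],[0.4,[0,0,4],[0,0,0]],[0.4,[0,0,4],[0,0,0]],[0.4,[0,0,0],[0,0,0]]]'; python3 -m inch '[[0.4,[0,0,3],[0,0,0]],[0.4,[0,0,3],[0,0,0]],[0.4,[0,0,0],[0,0,0]]]'; python3 -c "
from h import *
state()"
```

```text
time: 15.95
ee_pos: [0.6493, 0.0482, 0.0828]
tool_rot: [2.923, 1.151, -0.001]
wrist_force: [0.1, -0.4, -1.5]
opening: 0.0458
finger_force: 35.0
time: 16.25
ee_pos: [0.6495, 0.0482, 0.0771]
tool_rot: [2.923, 1.151, -0.0]
wrist_force: [-0.2, -0.3, -0.7]
opening: 0.046
finger_force: 35.0
t 16.25 p [649.5  48.2  77.1] x [ 0.732  0.682 -0.   ] z [-0. -0. -1.] F [-0.2 -0.3 -0.7] op 0.046 ff 35.0
```

```bash
python3 -m inch '[[0.4,[0,0,2],[0,0,0]],[0.4,[0,0,2],[0,0,0]],[0.4,[0,0,0],[0,0,0]]]'; python3 -m inch '[[0.4,[0,0,2],[0,0,0]],[0.4,[0,0,1],[0,0,0]],[0.4,[0,0,0],[0,0,0]]]'
```

```text
time: 16.55
ee_pos: [0.6496, 0.0482, 0.0732]
tool_rot: [2.923, 1.151, -0.0]
wrist_force: [-0.6, 1.0, -1.9]
opening: 0.0454
finger_force: 35.0
time: 16.85
ee_pos: [0.6497, 0.0482, 0.0703]
tool_rot: [2.923, 1.151, 0.0]
wrist_force: [0.4, 0.5, -1.2]
opening: 0.0455
finger_force: 35.0
```

```bash
python3 -m inch '[[0.4,[0,0,1],[0,0,0]],[0.4,[0,0,0.5],[0,0,0]],[0.4,[0,0,0],[0,0,0]]]'; python3 -m inch '[[0.4,[0,0,1],[0,0,0]],[0.4,[0,0,0.5],[0,0,0]],[0.4,[0,0,0],[0,0,0]]]'
```

```text
time: 17.15
ee_pos: [0.6497, 0.0482, 0.0689]
tool_rot: [2.923, 1.151, 0.0]
wrist_force: [-0.6, -0.6, -2.0]
opening: 0.0457
finger_force: 35.0
time: 17.45
ee_pos: [0.6498, 0.0482, 0.0674]
tool_rot: [2.923, 1.151, 0.0]
wrist_force: [-1.0, -0.5, -1.2]
opening: 0.0455
finger_force: 35.0
```

```bash
python3 -m inch '[[0.4,[0,0,1],[0,0,0]],[0.4,[0,0,0],[0,0,0]]]'; python3 -m inch '[[0.4,[0,0,1],[0,0,0]],[0.4,[0,0,0],[0,0,0]]]'; python3 -m inch '[[0.4,[0,0,1],[0,0,0]],[0.4,[0,0,0],[0,0,0]]]'
```

```text
time: 17.65
ee_pos: [0.6499, 0.0484, 0.0664]
tool_rot: [2.923, 1.151, 0.001]
wrist_force: [0.3, 0.8, -2.1]
opening: 0.0455
finger_force: 35.0
time: 17.85
ee_pos: [0.6499, 0.0484, 0.0654]
tool_rot: [2.923, 1.151, 0.001]
wrist_force: [0.3, 0.1, -2.0]
opening: 0.0456
finger_force: 35.0
time: 18.05
ee_pos: [0.6501, 0.0484, 0.065]
tool_rot: [2.922, 1.151, 0.001]
wrist_force: [-1.9, -0.6, 2.4]
opening: 0.046
finger_force: 35.0
```

```bash
for i in 1; do python3 -m inch '[[0.4,[0,0,0.6],[0,0,-6]],[0.4,[0,0,0],[0,0,-6]]]'; python3 -m inch '[[0.4,[0,0,0],[0,0,-6]],[0.4,[0,0,0],[0,0,-6]]]';  python3 -m inch '[[0.4,[0,0,0],[0,0,-6]],[0.4,[0,0,0],[0,0,-6]]]'; done; python3 -c "
from h import *
o,r=state();print(o['ft_torque'])"
```

```text
time: 18.25
ee_pos: [0.6495, 0.0487, 0.0653]
tool_rot: [2.783, 1.455, -0.001]
wrist_force: [-5.5, 0.8, 10.4]
opening: 0.0455
finger_force: 35.0
time: 18.45
ee_pos: [0.6489, 0.0486, 0.0657]
tool_rot: [-2.619, -1.733, 0.003]
wrist_force: [-7.4, 1.4, 13.1]
opening: 0.0458
finger_force: 35.9
time: 18.65
ee_pos: [0.6497, 0.0513, 0.0658]
tool_rot: [-2.423, -1.994, -0.005]
wrist_force: [-4.7, 7.0, 7.8]
opening: 0.0479
finger_force: 37.6
t 18.65 p [649.7  51.3  65.8] x [0.193 0.981 0.005] z [ 0.001  0.005 -1.   ] F [-4.7  7.   7.8] op 0.0479 ff 37.6
[ 1.70555046  1.13758689 -1.88123523]
```

```bash
python3 -m inch '[[0.4,[0,0,0],[0,0,6]],[0.4,[0,0,0],[0,0,6]]]'; python3 -m inch '[[0.4,[0,0,0],[0,0,6]],[0.4,[0,0,0],[0,0,6]]]';  python3 -m inch '[[0.4,[0,0,0],[0,0,6]],[0.4,[0,0,0],[0,0,6]],[0.4,[0,0,0],[0,0,0]]]'; python3 -c "
from h import *
o,r=state();print(o['ft_torque'])
optics.capture('scene');print([(np.round(d['point'],4).tolist(),round(d['conf'],2)) for n in ('flange_nut','nut_lugs') for d in optics.landmark_of('scene',n)[:1]])"
```

```text
time: 18.85
ee_pos: [0.651, 0.0505, 0.0658]
tool_rot: [-2.623, -1.729, -0.007]
wrist_force: [-1.0, 1.4, 5.9]
opening: 0.0473
finger_force: 34.1
time: 19.05
ee_pos: [0.6504, 0.049, 0.0653]
tool_rot: [2.789, 1.444, 0.003]
wrist_force: [-1.3, 0.0, 5.1]
opening: 0.0471
finger_force: 34.0
time: 19.35
ee_pos: [0.6504, 0.0489, 0.0646]
tool_rot: [2.922, 1.151, 0.003]
wrist_force: [-0.2, 1.9, 2.7]
opening: 0.0471
finger_force: 34.1
t 19.35 p [650.4  48.9  64.6] x [0.731 0.682 0.002] z [ 0.002 -0.    -1.   ] F [-0.2  1.9  2.7] op 0.0471 ff 34.1
[ 0.24856771  0.05223998 -0.01861917]
[([0.645, 0.0479, 0.0304], 0.81), ([0.6493, 0.0474, 0.0359], 0.78)]
```

```bash
python3 -m inch '[[0.6,[0,0,0],[0,0,0]],[0.6,[0,0,0],[0,0,0]],[0.6,[0,0,2],[0,0,0]],[0.4,[0,0,0],[0,0,0]],[0.4,[0,0,0],[0,0,0]],[0.4,[0,0,0],[0,0,0]],[0.4,[0,0,0],[0,0,0]]]' 30; python3 -c "
from h import *
o,r=state();print(o['ft_torque'])
optics.capture('scene');print([(np.round(d['point'],4).tolist(),round(d['conf'],2)) for n in ('flange_nut','nut_lugs') for d in optics.landmark_of('scene',n)[:1]])"
```

```text
time: 20.2
ee_pos: [0.6496, 0.0482, 0.0616]
tool_rot: [2.923, 1.151, -0.0]
wrist_force: [-0.9, -0.7, -1.0]
opening: 0.0479
finger_force: 29.1
t 20.2 p [649.6  48.2  61.6] x [ 0.732  0.682 -0.   ] z [-0. -0. -1.] F [-0.9 -0.7 -1. ] op 0.0479 ff 29.1
[-0.00308301 -0.0645285  -0.01485373]
[([0.6474, 0.0488, 0.0282], 0.59), ([0.6508, 0.0484, 0.0335], 0.76)]
```

```bash
python3 -m inch '[[0.4,[0,0,0.3],[0,0,5]],[0.4,[0,0,0.4],[0,0,6]],[0.4,[0,0,0.4],[0,0,6]]]'; python3 -m inch '[[0.4,[0,0,0.4],[0,0,6]],[0.4,[0,0,0.4],[0,0,6]],[0.4,[0,0,0.4],[0,0,6]]]'; python3 -c "
from h import *
o,r=state();print(o['ft_torque'],np.round(o['joints'],2))"
```

```text
time: 20.65
ee_pos: [0.6498, 0.0483, 0.0607]
tool_rot: [3.062, 0.7, 0.001]
wrist_force: [0.3, 0.6, -2.1]
opening: 0.0478
finger_force: 29.1
time: 20.95
ee_pos: [0.6498, 0.0484, 0.0596]
tool_rot: [3.134, 0.212, 0.001]
wrist_force: [-0.4, -0.3, -1.7]
opening: 0.0479
finger_force: 29.1
t 20.95 p [649.8  48.4  59.6] x [0.991 0.135 0.   ] z [ 0. -0. -1.] F [-0.4 -0.3 -1.7] op 0.0479 ff 29.1
[-0.00547464 -0.03277637 -0.08238941] [ 0.1   0.71 -0.31  1.69  0.28  0.79 -1.78]
```

```bash
python3 -m inch '[[0.4,[0,0,0.5],[0,0,7]],[0.4,[0,0,0.5],[0,0,7]],[0.4,[0,0,0.5],[0,0,7]]]'; python3 -m inch '[[0.4,[0,0,0.5],[0,0,7]],[0.4,[0,0,0.5],[0,0,7]],[0.4,[0,0,0],[0,0,0]]]'; python3 -c "
from h import *
o,r=state();print(o['ft_torque'],np.round(o['joints'],2))
optics.capture('scene');print([(np.round(d['point'],4).tolist(),round(d['conf'],2)) for n in ('flange_nut','nut_lugs') for d in optics.landmark_of('scene',n)[:1]])"
```

```text
time: 21.25
ee_pos: [0.65, 0.0485, 0.0583]
tool_rot: [-3.12, 0.364, -0.002]
wrist_force: [0.9, 0.1, -1.0]
opening: 0.0477
finger_force: 29.1
time: 21.55
ee_pos: [0.6501, 0.0487, 0.0574]
tool_rot: [3.055, -0.734, 0.002]
wrist_force: [0.1, -0.1, -1.4]
opening: 0.0478
finger_force: 29.1
t 21.55 p [650.1  48.7  57.4] x [ 0.891 -0.454  0.001] z [ 0.001 -0.001 -1.   ] F [ 0.1 -0.1 -1.4] op 0.0478 ff 29.1
[-0.01293417 -0.01152652  0.04462711] [-0.01  0.69 -0.16  1.7   0.15  0.76 -2.29]
[([0.6456, 0.0491, 0.0244], 0.59), ([0.6492, 0.0517, 0.0319], 0.91)]
```

```bash
python3 -m inch '[[0.4,[0,0,0.4],[0,0,6]],[0.4,[0,0,0.4],[0,0,6]]]'; python3 -m inch '[[0.4,[0,0,0.4],[0,0,6]],[0.4,[0,0,0.4],[0,0,6]],[0.4,[0,0,0],[0,0,0]]]'; python3 -c "
from h import *
o,r=state();print(o['ft_torque'],np.round(o['joints'],2))"
```

```text
time: 21.9
ee_pos: [0.6509, 0.0481, 0.057]
tool_rot: [-2.959, 1.052, -0.004]
wrist_force: [1.4, -1.0, 2.1]
opening: 0.0477
finger_force: 29.1
time: 22.2
ee_pos: [0.6508, 0.0476, 0.0568]
tool_rot: [2.835, -1.353, 0.004]
wrist_force: [0.4, -2.3, 5.9]
opening: 0.0479
finger_force: 29.2
t 22.2 p [650.8  47.6  56.8] x [ 0.629 -0.777  0.003] z [ 0.002 -0.001 -1.   ] F [ 0.4 -2.3  5.9] op 0.0479 ff 29.2
[-0.56501672  0.22643981 -0.00965521] [-0.09  0.68 -0.06  1.7   0.05  0.75 -2.63]
```

```bash
python3 -m inch '[[0.4,[0,0,-0.8],[0,0,0]],[0.7,[0,0,0],[0,0,0]],[0.7,[0,0,0],[0,0,0]],[0.7,[0,0,0],[0,0,0]],[0.7,[0,0,-15],[0,0,0]],[0.7,[0,0,-30],[0,0,0]],[0.7,[-30,-10,-35],[0,0,0]],[0.7,[-40,-15,-20],[0,0,0]],[0.7,[0,0,0],[0,0,0]],[0.7,[0,0,0],[0,0,0]],[0.7,[0,0,0],[0,0,0]]]'; python3 - <<'E'
from h import *
state()
for c in("scene","wrist","top"):
    im=optics.capture(c); cv2.imwrite(f"pics/f_{c}.png",im[:,:,::-1])
    for n in ("flange_nut","nut_lugs","slot_plate","stud_top"): print(c,n,[(np.round(d["point"],4).tolist(),round(d["conf"],2)) for d in optics.landmark_of(c,n)[:1]])
E
```

```text
time: 23.3
ee_pos: [0.6252, 0.1171, 0.1563]
tool_rot: [2.834, -1.354, 0.001]
wrist_force: [0.1, -0.1, -0.7]
opening: 0.0643
finger_force: 0.0
t 23.3 p [625.2 117.1 156.3] x [ 0.628 -0.778  0.001] z [ 0.    -0.001 -1.   ] F [ 0.1 -0.1 -0.7] op 0.0643 ff 0.0
scene flange_nut [([0.455, -0.1993, -0.0015], 0.69)]
scene nut_lugs [([0.649, 0.0511, 0.0284], 0.67)]
scene slot_plate [([0.65, 0.0438, 0.0106], 0.89)]
scene stud_top [([0.649, 0.0469, 0.0549], 0.55)]
wrist flange_nut [([0.6481, 0.0478, 0.0551], 0.34)]
wrist nut_lugs []
wrist slot_plate []
wrist stud_top [([0.6478, 0.0486, 0.0573], 0.65)]
top flange_nut [([0.6495, 0.0494, 0.0261], 0.56)]
top nut_lugs [([0.6515, 0.0464, 0.0284], 0.7)]
top slot_plate [([0.6523, 0.0477, 0.0072], 0.8)]
top stud_top [([0.6476, 0.0485, 0.0487], 0.85)]
```

View pics/f_wrist.png

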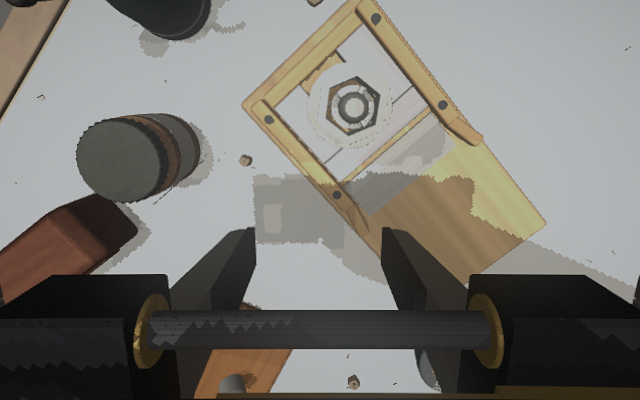

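The wrist picture shows the nut round the stud at (353,107), with its flange concentric on the plate. I take one last look from the side to check that it is level and seated.

```bash
python3 - <<'E'
from h import *
im=cv2.imread("pics/f_scene.png"); cal=optics.get_calibration("scene")
S=np.array([.6497,.0478]); a=np.linspace(0,2*np.pi,60)
big=cv2.resize(im[185:245,265:345],None,fx=10,fy=10,interpolation=cv2.INTER_CUBIC)
two=big.copy()
for r,z,col in((.031,.024,(0,0,255)),(.031,.030,(0,255,0)),(.0266,.052,(255,0,0))):
    q=proj(cal,np.c_[S[0]+r*np.cos(a),S[1]+r*np.sin(a),np.full(60,z)]); cv2.polylines(two,[((q-[265,185]+.5)*10).astype(int)],True,col,1)
cv2.imwrite("pics/fin.png",cv2.resize(np.hstack([big[:,150:550],two[:,150:550]]),(800,600)))
E
```

```text
(no output)
```

View pics/fin.png

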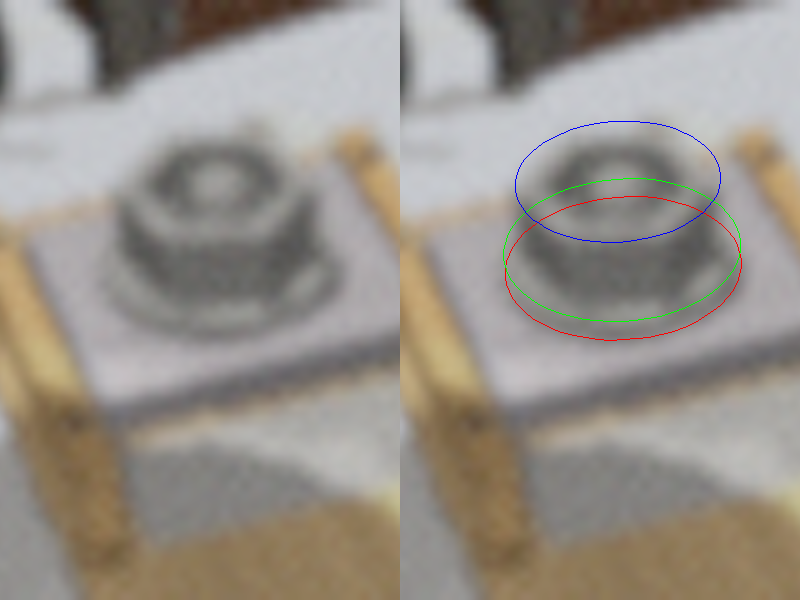

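The flange outline matches the predicted seated circle at z=24 mm (red), and the nut is level with no gap under it, so I hand the job in.

```bash
python3 -c "
from bench import job
print(job.sign_off())"
```

```text
the job is handed in; nothing more can be done
None
```

I handed the job in at about 23.5 s: from the last pictures and the forces, the plate lies flat on the bed round the stud and the flange nut is run down level onto it and released; sign-off returned no verdict.

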